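# Hang the interlocked spatter guard on its keyhole stud

## Task

Hang the spatter guard back on the welding fixture so that the laser may be enabled: slip the keyhole in its back plate over the headed stud, then slide it down until it is fully home behind the head and its tongue has gone straight into the interlock switch, and let go. The carriage with the stud may be bolted anywhere along its slots, so find the stud by eye or by touch; leave the other things on the bench where they are.

Things in the scene. Friction and masses are not known exactly. Their poses are not given: they have to be found in the camera images.
- guard: Spatter guard of plain sheet metal with tinted front window, 0.5 kg, 110 mm wide (y), 70 deep, 167 tall, standing upright on its two side cheeks. Origin: mid-thickness of the back plate, midway across, level with the cheeks' lower edges. z up; +x points out of the back plate, the way it is pushed on to the stud; cheeks and window lie at x 0 to -68. Back plate: 5 thick, y -55 to 55, z 35 to 115.
- guard_entry (a point): Centre of the keyhole's entry opening in the back plate's mid-plane (guard z 65 mm): 30 mm across with cut corners. From it a slot 15 mm wide goes straight up, ending at guard z 101. Axes as the guard's.
- guard_seat (a point): Point in the back plate's mid-plane near the upper end of the keyhole slot (guard z 95 mm, 30 mm above the entry's centre): when home, the axis of the stud's shank passes through it. Axes as the guard's.
- guard_tongue (a point): Lower end of the guard's tongue (guard z 8 mm): a flat tongue 16 mm wide (y), 5 thick, in the plane of the back plate, pointing down 27 mm from the plate's lower edge. Axes as the guard's.
- guard_handle (a point): Middle of the guard's handle: a level bar along y, 14 x 14 mm section, 108 long, at guard x = -30, z = 160 mm, 38 mm clear above the back plate's top edge and free between its end posts (y = +-46): grip it from above across x. Axes as the guard's.
- post: Upright of the welding fixture, fixed on the bench: grey plate 170 mm wide (y), 12 thick, top at z = 160, foot 10 mm high reaching 50 mm in front. Origin: in the plane of its front face, midway across, at bench level. +x points into the face, y along it, z up; what is mounted on the face lies at negative x. The guard hangs with its axes parallel to these, its origin then at z = 30 mm, x about -18.
- post_carriage (a point): Mean place of the carriage's front face centre (post x -14, z 108 mm): steel plate 70 mm wide (y), z 66 to 150. The carriage, with stud and switch both on its middle line, is bolted in level slots: its middle may lie up to 20 mm to either side along y of this point, fixed for the run and told by no reading. Post's axes.
- post_stud (a point): Mean place of the stud (true y up to 20 mm either way, as the carriage; x, z exact: post x -18, z 125 mm, mid-gap). Stud along x: shank 12 mm in diameter, round head 24 mm in diameter from x -22 to -29; the plate goes into the 8 mm gap between head and carriage. Entry is level with the head when the guard's origin is at z 60; home is 30 mm lower, where the slot's end rests on the shank.
- post_switch (a point): Mean place of the middle of the interlock switch's slot mouth (post x -18, z 63 mm; true y as the carriage). Black box under the stud, 44 mm wide (y), x 0 to -45, z 20 to 63; slot in its top 24 mm in y by 11 in x. With the guard at entry height the tongue clears the top by 5 mm. Post's axes.
- plunger (a joint): Spring plunger at the bottom of the switch slot, pressed by the tongue (up to 2 N, less than the guard's weight): 0 = free, about 0.010 m = guard home, the interlock is made.
- tube: Bystander: rectangular sheet-metal tube lying on the bench, 50 x 200 x 60 mm high, origin under its centre, long along y.
- spray: Bystander: grey spray can, 56 mm in diameter, 160 mm tall, standing; origin under its centre.
- hammer: Bystander: hammer lying on the bench, handle to its -x.
There are look-alikes about, which are no part of the job. Of the things shaped like the post, the grey one is meant.

How it is judged:
On the way:
1. the keyhole's entry is over the stud's head: the back plate is behind the head, the guard still high (x of guard_seat in the frame of post above -0.0235 m and z of guard_seat in the frame of post between 0.14 and 0.165 m and y of guard_seat in the frame of post between -0.03 and 0.03 m), for 0.05 s.
At the end, for the whole second after the job is handed in: The guard hangs released and at rest: slot end at z 121 to 129 mm, back plate behind the head (x -22.5 to -13.5, y within 25 mm, post's frame), upright within 0.12 rad, square within 0.15 rad, plunger pressed over 6 mm (z of guard_seat in the frame of post between 0.121 and 0.129 m and x of guard_seat in the frame of post between -0.0225 and -0.0135 m and y of guard_seat in the frame of post between -0.025 and 0.025 m and angle between guard's own z axis and vertical below 0.12 rad and angle between the x axis of guard and the x axis of post, either way round below 0.15 rad and value of joint plunger above 0.006 m and linear speed of guard below 0.02 m/s and contact force between the fingers and guard below 0.1 N); the robot touches nothing.
It fails at once if the tube is pushed more than 25 mm (distance of tube from where it was at the start of the episode above 0.025 m).
It fails at once if the spray can is pushed more than 25 mm or knocked over (distance of spray from where it was at the start of the episode above 0.025 m or angle between spray's own z axis and vertical above 0.5 rad).
It fails at once if the hammer is pushed more than 25 mm (distance of hammer from where it was at the start of the episode above 0.025 m).
It also fails if it takes over 54 s, if anything falls off the work surface, if the arm or the gripper's body presses on something with over 40 N, if the wrist force passes 120 N, or if a joint passes its speed limit or range.

## Robot

A 6-joint arm with a two-finger parallel gripper is mounted at the origin on the work surface. World frame = base frame: x ahead of the robot, y to its left, z up, the work surface at z = 0. Lengths are in m, angles in rad, forces in N, time in s.
With the tool pointing down it reaches from about 0.375 to 0.925 m from the base axis. Payload 5.7 kg.
Tool frame: the origin (TCP) lies midway between the tips of the shut fingers; the grasp point (between the pads) lies 19 mm behind it; z points along the fingers, y is the line along which they close (so a half turn about z gives the same grasp; the last joint's range is limited). The gripper opens to 88 mm and grips with 3 to 60 N. Pads are 20 mm wide; open, the fingers measure 115 mm over their backs; the gripper's body (75 mm by 178 mm) begins 61 mm behind the grasp point.
Start: joints at [1.166, 0.359, 1.51, -0, 1.272, -0.115], TCP at [0.171, 0.575, 0.223] pointing down, gripper open.
Joint ranges: [-2.97, 2.97], [-1.01, 2.36], [0.21, 2.38], [-0.96, 4.11], [0.2, 2.71], [-2.98, 2.98]. Speed limits (rad/s): [2.39, 2.39, 3.14, 3.14, 3.14, 3.14].

## Interface

Orientations are given as a unit quaternion [x, y, z, w].
In Python, from workcell import get_obs, snapshot, job_done gives the robot as it stands. The module is installed in compiled form; this text tells all that it offers.
- The arm moves only by the tool jog_arm, never from a script. Its argument "rows" is a list of rows, each an object with "translation": the shift along the tool's x, y, z in cm, a list of three; "twist": the turn, a rotation vector about the tool's x, y, z in rad, a list of three; "claw": the opening, from 0 (shut) to 1 (fully open). In form: [{"translation": [x, y, z], "twist": [rx, ry, rz], "claw": claw}, ...]. A call has 1 to 5 rows; each row shifts and turns the commanded pose from where the row before left it, along the tool's axes as they then stand; what a row does not reach is not made up. A row lasts 1/12 s, in which the tool goes at most 41.7 mm and 7.16 degrees, less where a joint would pass 70% of its speed; a pose out of reach is approached as far as the arm can. A call with a gripper value outside its range is refused whole. The fingers move at their own pace and stop on an object; the grip force is fixed at half the most. Time passes only in rows, so rows that do not move let the fingers close. It gives the time, the measured TCP pose, the force, the opening and the grip force at its end, in the units of the state.
- get_obs(): the state, without advancing time (a new reading comes with each control period).
- snapshot(name): name is "scene" or "top"; returns a dict with "color" (420x560x3 uint8, red, green, blue), "range_z" (420x560 float32, m along the optical axis (not along the pixel's ray), 0 where there is no reading), "fx", "fy", "cx", "cy" (pixels), "T" (4x4, takes a point from camera to world coordinates). Camera axes: x right, y down, z forward; pixel columns grow to the right and rows downward; lengths in m; the calibration is good to about 2 mm. A picture is of the moment at which its call begins.
- job_done(): hands the job in; it is judged then, once.
The state is a dict: "time": time; "joint_pos": joint angles; "qvel": joint speeds; "joint_torque": joint torques, N m; "tcp_pos": TCP position; "orientation": TCP orientation; "wrist_force": force on the tool from outside, world axes, zero at the start; "wrist_torque": the same for the moment, N m; "grip_width": finger opening in m; "finger_force": force on a finger pad.
Only numpy, scipy, OpenCV 4.12 (cv2) and the standard library are available. Lean on these libraries where they do the work, as an engineer would, in place of code of your own. Each camera call takes 0.05 s, during which the arm holds its last target. There are 200 camera calls.

## Working session

There is one attempt and no reset: what is moved stays moved. The work goes in short steps, Python scripts to look and compute and a tool call to move; the robot and the scene stay as the last step left them, time stands still between calls to the robot, and variables do not carry over. Pictures are saved under pics/ and viewed, at most 10 in all, crops included, and the job is handed in when it is done.

Besides the shell and the picture viewer there is one more tool, called after "Request:" by a JSON object that holds its "name" and its "arguments", one argument or row to a line. jog_arm: Moves the arm, as the interface text tells. Its arguments: {"type":"object","properties":{"rows":{"type":"array","items":{"type":"object","properties":{"translation":{"type":"array","items":{"type":"number"}},"twist":{"type":"array","items":{"type":"number"}},"claw":{"type":"number"}}}}},"required":["rows"]}

```bash
mkdir -p pics
cat > h.py <<'E'
import numpy as np, cv2
from workcell import get_obs, snapshot, job_done
def take(n,tag):
    s=snapshot(n); cv2.imwrite(f'pics/{tag}.png',s['color'][:,:,::-1]); np.savez(f'{tag}.npz',**s); return s
def pts(s):
    z=s['range_z']; v,u=np.indices(z.shape)
    P=np.stack([(u-s['cx'])/s['fx']*z,(v-s['cy'])/s['fy']*z,z,np.ones_like(z)],-1)@np.array(s['T']).T
    return np.where(z[...,None]>0,P[...,:3],np.nan)
E
python3 - <<'E'
from h import *
o=get_obs(); print(o)
for n in('scene','top'):
    s=take(n,n+'0'); print(s['T'],s['fx'],s['cx'],s['cy'])
E
```

```text
{'time': 0.0, 'joint_pos': array([ 1.16586980e+00,  3.59478699e-01,  1.51141651e+00,  2.18761960e-05,
        1.27248322e+00, -1.15068692e-01]), 'qvel': array([ 8.92765952e-04, -4.89002360e-04,  4.58727063e-04, -6.61861840e-04,
        8.66332082e-05, -8.91237467e-04]), 'joint_torque': array([-6.18661561e-04, -5.15386677e+01, -2.70719254e+01,  6.74007554e-02,
        3.51661316e-02, -1.84291052e-04]), 'tcp_pos': array([0.17120294, 0.5743502 , 0.22183131]), 'orientation': array([ 1.44425226e-01,  9.89515314e-01, -8.60190869e-04, -2.39642734e-04]), 'wrist_force': array([0.17440221, 0.12993503, 1.21355577]), 'wrist_torque': array([0.03433791, 0.00273922, 0.0200249 ]), 'finger_force': 0.0, 'grip_width': 0.08765641000849668}
[[-0.27678613  0.74081455 -0.61203205  1.22031561]
 [ 0.96077152  0.2249716  -0.16219085  0.19713302]
 [ 0.01753649 -0.63291514 -0.77402254  1.00249339]
 [ 0.          0.          0.          1.        ]] 434.4229498799857 281.41259135674295 210.71782466005502
[[-0.05824363 -0.97746132  0.2029213   0.25680162]
 [-0.99829981  0.05656497 -0.01406721  0.04147061]
 [ 0.00227192 -0.20339562 -0.979094    1.36138603]
 [ 0.          0.          0.          1.        ]] 497.1597582569681 275.4830139445397 202.66874588403172
```

View pics/scene0.png

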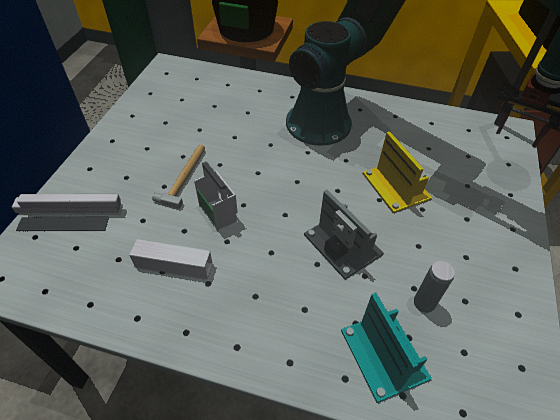

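View pics/top0.png

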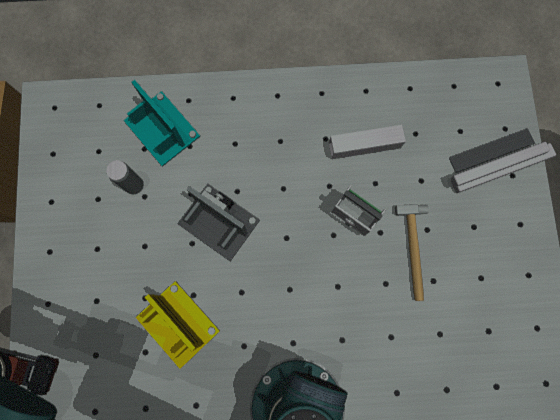

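The scene picture shows three post-like things: grey (345,235), yellow (400,172) and teal (385,350). The grey one is meant. The guard, with its green window, is at (216,195) in scene and (352,212) in top. I'll confirm both with one enlarged mosaic and get the height maps.

Run:
```python
from h import *
a=cv2.imread('pics/scene0.png');b=cv2.imread('pics/top0.png')
f=lambda i,u,v:cv2.resize(i[v:v+100,u:u+133],(400,300),interpolation=cv2.INTER_CUBIC)
cv2.imwrite('pics/m1.png',np.vstack([np.hstack([f(a,290,180),f(a,160,150)]),np.hstack([f(b,155,165),f(b,290,165)])]))
for n,boxes in(('top',{'post':(172,175,265,265),'guard':(315,180,390,240)}),('scene',{'post':(300,180,390,280),'guard':(190,155,245,240)})):
    s=dict(np.load(n+'0.npz'));P=pts(s)
    for k,(u0,v0,u1,v1) in boxes.items():
        Q=P[v0:v1,u0:u1].reshape(-1,3);Q=Q[~np.isnan(Q[:,0])]
        print(n,k,'zmax',np.nanpercentile(Q[:,2],[50,90,99,100]).round(4))
        for lo,hi in((.02,.06),(.06,.1),(.1,.14),(.14,.157),(.157,.163),(.163,.18)):
            q=Q[(Q[:,2]>lo)&(Q[:,2]<hi)]
            if len(q)>8:
                r=cv2.minAreaRect((q[:,:2]*1000).astype(np.float32)); print(lo,hi,len(q),np.round(r[0],1),np.round(r[1],1),round(r[2],1))
```

```text
top post zmax [0.0026 0.0781 0.1614 0.1663]
0.02 0.06 251 [498.7 177.9] [168.5 117. ] 51.4
0.06 0.1 378 [497.5 176.3] [164.9 117.1] 51.6
0.1 0.14 152 [515.7 164.1] [168.   41.5] 51.5
0.14 0.157 237 [511.  168.7] [169.3  28.5] 51.6
0.157 0.163 258 [505. 174.] [169.6  12.3] 51.5
0.163 0.18 27 [502.1 171.6] [157.5  11.2] 51.8
top guard zmax [0.0011 0.1119 0.1691 0.1724]
0.02 0.06 112 [ 482.4 -183.1] [109.2  54.6] 53.2
0.06 0.1 219 [ 490.2 -191.3] [108.6  71.8] 50.1
0.1 0.14 213 [ 489.9 -191.2] [109.9  71.3] 50.1
0.14 0.157 21 [ 483.5 -185.3] [106.5   1.9] 49.7
0.157 0.163 32 [ 488.  -188.8] [107.4  14.6] 51.6
0.163 0.18 247 [ 488.3 -189.4] [107.4  15.7] 49.7
scene post zmax [0.0029 0.1247 0.161  0.1648]
0.02 0.06 566 [413.5 245.5] [171.6 337.7] 53.1
0.06 0.1 634 [501.  180.9] [171.2 119.5] 51.8
0.1 0.14 522 [521.  166.3] [170.2  38.6] 54.7
0.14 0.157 360 [511.5 171.7] [171.2  31. ] 51.5
0.157 0.163 274 [508.  176.9] [167.9  15.3] 51.1
0.163 0.18 18 [507.4 176.3] [165.5   9.2] 50.7
scene guard zmax [0.0025 0.1093 0.1681 0.1713]
0.02 0.06 538 [ 428.5 -254.9] [300.6  78.1] 45.9
0.06 0.1 529 [ 491.6 -188.5] [114.9  72.1] 49.7
0.1 0.14 321 [ 492.1 -188.3] [114.7  72.4] 49.5
0.14 0.157 38 [ 494.9 -188.8] [108.7  14.7] 56.4
0.157 0.163 30 [ 495.1 -191.3] [107.9  13.1] 56.6
0.163 0.18 170 [ 490.1 -187.1] [109.5  14.7] 49.9
```

View pics/m1.png

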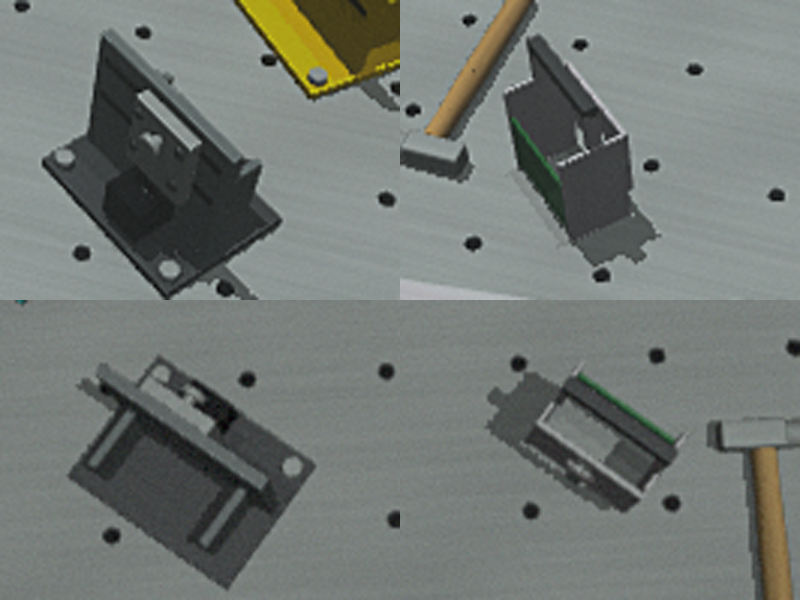

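The crop shows three things:
- The carriage, stud and switch are on the grey post's front, facing +x/−y.
- The guard's green window also faces +x/−y.
- So the guard's yaw (about 139.9°) nearly matches the post's (about 141.5°).

Next I compute a constant-twist arc to the handle, and the stud's lateral place.

Run:
```python
from h import *
o=get_obs();p=o['tcp_pos'][:2]; tgt=np.array([.489,-.1883]); th0=np.arctan2(.9583,.2858); th1=np.radians(-40.1);N=30;d=(th1-th0)/N
M=np.zeros((2,2))
for k in range(N):
    a=th0+k*d; M+=np.array([[-np.sin(a),np.cos(a)],[np.cos(a),np.sin(a)]])
print('t cm',np.linalg.solve(M,tgt-p)*100,'twist z',-d)
# post frame and carriage
yaw=np.radians(141.5);ex=np.array([np.cos(yaw),np.sin(yaw)]);ey=np.array([-ex[1],ex[0]])
for n in('top','scene'):
    P=pts(dict(np.load(n+'0.npz')));Q=P.reshape(-1,3);Q=Q[~np.isnan(Q[:,0])]
    X=(Q[:,:2]-[.5065,.1755])@ex;Y=(Q[:,:2]-[.5065,.1755])@ey;Z=Q[:,2]
    m=(abs(X)<.06)&(abs(Y)<.1)
    t=m&(Z>.154)&(Z<.168)&(abs(X)<.01);print(n,'top slab X',np.percentile(X[t],[2,50,98]).round(4),'Y',np.percentile(Y[t],[1,99]).round(4))
    s=np.polyfit(Y[t],X[t],1);print('slope',s)
    for nm,c in(('carr top',(Z>.142)&(Z<.154)&(X<-.008)&(X>-.026)),('carr face',(Z>.07)&(Z<.15)&(X<-.015)&(X>-.026)),('stud',(Z>.105)&(Z<.14)&(X<-.027)&(X>-.045)),('switch',(Z>.045)&(Z<.07)&(X<-.012)&(X>-.06))):
        c=c&m;print(nm,c.sum(),'X',np.percentile(X[c],[2,50,98]).round(4),'Y',np.percentile(Y[c],[2,50,98]).round(4),'Z',np.percentile(Z[c],[2,50,98]).round(3))
```

```text
t cm [-3.2531161   0.23206515] twist z 0.06602784242932352
top top slab X [-0.0057  0.0004  0.0062] Y [-0.0809  0.0862]
slope [0.00106972 0.00033827]
carr top 130 X [-0.0197 -0.014  -0.0085] Y [-0.0468 -0.0126  0.0216] Z [0.145 0.149 0.153]
carr face 61 X [-0.0251 -0.0181 -0.0152] Y [-0.0431 -0.0081  0.0219] Z [0.078 0.146 0.15 ]
stud 30 X [-0.0347 -0.0305 -0.0271] Y [-0.0228 -0.0111 -0.0023] Z [0.126 0.133 0.138]
switch 107 X [-0.0506 -0.0428 -0.0294] Y [-0.0341 -0.0066  0.0093] Z [0.05  0.063 0.068]
scene top slab X [-0.0063 -0.0007  0.0069] Y [-0.0847  0.0808]
slope [-0.0022269 -0.0003635]
carr top 142 X [-0.0201 -0.0162 -0.0083] Y [-0.05   -0.0169  0.0178] Z [0.144 0.15  0.153]
carr face 373 X [-0.0225 -0.0186 -0.016 ] Y [-0.0504 -0.0218  0.0181] Z [0.071 0.114 0.149]
stud 48 X [-0.0351 -0.0329 -0.0285] Y [-0.027  -0.0169 -0.0061] Z [0.118 0.131 0.138]
switch 270 X [-0.0509 -0.036  -0.0155] Y [-0.039  -0.0183  0.006 ] Z [0.046 0.062 0.068]
```

The carriage is about 15 mm toward −y of the post's middle. Both cameras agree.

Request:
{"name": "jog_arm", "arguments": {
  "rows": [
    {"translation":[-3.25,0.23,-0.1],"twist":[0,0,0.066],"claw":1},
    {"translation":[-3.25,0.23,-0.1],"twist":[0,0,0.066],"claw":1},
    {"translation":[-3.25,0.23,-0.1],"twist":[0,0,0.066],"claw":1},
    {"translation":[-3.25,0.23,-0.1],"twist":[0,0,0.066],"claw":1},
    {"translation":[-3.25,0.23,-0.1],"twist":[0,0,0.066],"claw":1}
  ]
}}

```text
time: 0.52
tcp_pos: [0.325, 0.5186, 0.2272]
orientation: [0.306, 0.952, -0.0, -0.0]
wrist_force: [-0.1, -0.6, 0.4]
grip_width: 0.0878
finger_force: 0.0
```

Request:
{"name": "jog_arm", "arguments": {
  "rows": [
    {"translation":[-3.25,0.23,-0.1],"twist":[0,0,0.066],"claw":1},
    {"translation":[-3.25,0.23,-0.1],"twist":[0,0,0.066],"claw":1},
    {"translation":[-3.25,0.23,-0.1],"twist":[0,0,0.066],"claw":1},
    {"translation":[-3.25,0.23,-0.1],"twist":[0,0,0.066],"claw":1},
    {"translation":[-3.25,0.23,-0.1],"twist":[0,0,0.066],"claw":1}
  ]
}}

```text
time: 0.93
tcp_pos: [0.4509, 0.4159, 0.2322]
orientation: [0.459, 0.889, -0.0, -0.0]
wrist_force: [0.1, 1.4, -1.3]
grip_width: 0.0877
finger_force: 0.0
```

Request:
{"name": "jog_arm", "arguments": {
  "rows": [
    {"translation":[-3.25,0.23,-0.1],"twist":[0,0,0.066],"claw":1},
    {"translation":[-3.25,0.23,-0.1],"twist":[0,0,0.066],"claw":1},
    {"translation":[-3.25,0.23,-0.1],"twist":[0,0,0.066],"claw":1},
    {"translation":[-3.25,0.23,-0.1],"twist":[0,0,0.066],"claw":1},
    {"translation":[-3.25,0.23,-0.1],"twist":[0,0,0.066],"claw":1}
  ]
}}

```text
time: 1.35
tcp_pos: [0.5365, 0.2781, 0.2372]
orientation: [0.598, 0.801, -0.0, -0.0]
wrist_force: [0.3, 0.0, -0.2]
grip_width: 0.0881
finger_force: 0.0
```

Request:
{"name": "jog_arm", "arguments": {
  "rows": [
    {"translation":[-3.25,0.23,-0.1],"twist":[0,0,0.066],"claw":1},
    {"translation":[-3.25,0.23,-0.1],"twist":[0,0,0.066],"claw":1},
    {"translation":[-3.25,0.23,-0.1],"twist":[0,0,0.066],"claw":1},
    {"translation":[-3.25,0.23,-0.1],"twist":[0,0,0.066],"claw":1},
    {"translation":[-3.25,0.23,-0.1],"twist":[0,0,0.066],"claw":1}
  ]
}}

```text
time: 1.77
tcp_pos: [0.573, 0.12, 0.2422]
orientation: [0.722, 0.692, -0.0, -0.0]
wrist_force: [1.0, -0.4, 0.3]
grip_width: 0.0879
finger_force: 0.0
```

Request:
{"name": "jog_arm", "arguments": {
  "rows": [
    {"translation":[-3.25,0.23,-0.1],"twist":[0,0,0.066],"claw":1},
    {"translation":[-3.25,0.23,-0.1],"twist":[0,0,0.066],"claw":1},
    {"translation":[-3.25,0.23,-0.1],"twist":[0,0,0.066],"claw":1},
    {"translation":[-3.25,0.23,-0.1],"twist":[0,0,0.066],"claw":1},
    {"translation":[-3.25,0.23,-0.1],"twist":[0,0,0.066],"claw":1}
  ]
}}

```text
time: 2.18
tcp_pos: [0.5562, -0.0413, 0.2473]
orientation: [0.826, 0.564, -0.0, -0.0]
wrist_force: [1.1, 0.0, -0.1]
grip_width: 0.0875
finger_force: 0.0
```

Request:
{"name": "jog_arm", "arguments": {
  "rows": [
    {"translation":[-3.25,0.23,0],"twist":[0,0,0.066],"claw":1},
    {"translation":[-3.25,0.23,0],"twist":[0,0,0.066],"claw":1},
    {"translation":[-3.25,0.23,0],"twist":[0,0,0.066],"claw":1},
    {"translation":[-3.25,0.23,0],"twist":[0,0,0.066],"claw":1},
    {"translation":[-3.25,0.23,0],"twist":[0,0,0.066],"claw":1}
  ]
}}

```text
time: 2.6
tcp_pos: [0.488, -0.1885, 0.2474]
orientation: [0.907, 0.421, -0.0, -0.0]
wrist_force: [0.4, -0.6, 0.9]
grip_width: 0.0878
finger_force: 0.0
```

Request:
{"name": "jog_arm", "arguments": {
  "rows": [
    {"translation":[0,0,0],"twist":[0,0,0],"claw":1},
    {"translation":[0,0,0],"twist":[0,0,0],"claw":1}
  ]
}}

```text
time: 2.77
tcp_pos: [0.488, -0.1882, 0.2474]
orientation: [0.907, 0.421, -0.0, -0.0]
wrist_force: [0.3, 0.8, 0.0]
grip_width: 0.0877
finger_force: 0.0
```

Request:
{"name": "jog_arm", "arguments": {
  "rows": [
    {"translation":[0,0,3],"twist":[0,0,0],"claw":1},
    {"translation":[0,0,3],"twist":[0,0,0],"claw":1},
    {"translation":[0,0,2.5],"twist":[0,0,0],"claw":1},
    {"translation":[0,0,1.5],"twist":[0,0,0],"claw":1},
    {"translation":[0,0,0.5],"twist":[0,0,0],"claw":1}
  ]
}}

```text
time: 3.18
tcp_pos: [0.4876, -0.1849, 0.1399]
orientation: [0.906, 0.423, -0.001, -0.002]
wrist_force: [-0.5, 0.1, 0.4]
grip_width: 0.0879
finger_force: 0.0
```

Request:
{"name": "jog_arm", "arguments": {
  "rows": [
    {"translation":[0,0,0],"twist":[0,0,0],"claw":0.3},
    {"translation":[0,0,0],"twist":[0,0,0],"claw":0.2},
    {"translation":[0,0,0],"twist":[0,0,0],"claw":0},
    {"translation":[0,0,0],"twist":[0,0,0],"claw":0},
    {"translation":[0,0,0],"twist":[0,0,0],"claw":0}
  ]
}}

```text
time: 3.6
tcp_pos: [0.4897, -0.1875, 0.1438]
orientation: [0.906, 0.422, 0.001, 0.001]
wrist_force: [-0.7, -0.4, -0.6]
grip_width: 0.058
finger_force: 0.0
```

Request:
{"name": "jog_arm", "arguments": {
  "rows": [
    {"translation":[0,0,0],"twist":[0,0,0],"claw":0},
    {"translation":[0,0,0],"twist":[0,0,0],"claw":0},
    {"translation":[0,0,0],"twist":[0,0,0],"claw":0},
    {"translation":[0,0,0],"twist":[0,0,0],"claw":0},
    {"translation":[0,0,0],"twist":[0,0,0],"claw":0}
  ]
}}

```text
time: 4.02
tcp_pos: [0.4888, -0.1872, 0.1427]
orientation: [0.907, 0.422, -0.0, 0.0]
wrist_force: [-0.1, 0.2, 0.0]
grip_width: 0.0247
finger_force: 0.0
```

Request:
{"name": "jog_arm", "arguments": {
  "rows": [
    {"translation":[0,0,0],"twist":[0,0,0],"claw":0},
    {"translation":[0,0,0],"twist":[0,0,0],"claw":0},
    {"translation":[0,0,0],"twist":[0,0,0],"claw":0},
    {"translation":[0,0,0],"twist":[0,0,0],"claw":0},
    {"translation":[0,0,0],"twist":[0,0,0],"claw":0}
  ]
}}

```text
time: 4.43
tcp_pos: [0.489, -0.1873, 0.1427]
orientation: [0.906, 0.422, 0.0, 0.0]
wrist_force: [1.0, -0.5, -1.1]
grip_width: 0.0138
finger_force: 30.0
```

Request:
{"name": "jog_arm", "arguments": {
  "rows": [
    {"translation":[0,0,-0.5],"twist":[0,0,0],"claw":0},
    {"translation":[0,0,-1.5],"twist":[0,0,0],"claw":0},
    {"translation":[0,0,-2],"twist":[0,0,0],"claw":0},
    {"translation":[0,0,-1.5],"twist":[0,0,0],"claw":0},
    {"translation":[0,0,-0.5],"twist":[0,0,0],"claw":0}
  ]
}}

```text
time: 4.85
tcp_pos: [0.4893, -0.1873, 0.2044]
orientation: [0.906, 0.422, 0.0, 0.001]
wrist_force: [0.9, 1.2, -6.0]
grip_width: 0.0137
finger_force: 30.0
```

Request:
{"name": "jog_arm", "arguments": {
  "rows": [
    {"translation":[0,0,0],"twist":[0,0,0],"claw":0},
    {"translation":[0,0,0],"twist":[0,0,0],"claw":0},
    {"translation":[0,0,0],"twist":[0,0,0],"claw":0}
  ]
}}

```text
time: 5.1
tcp_pos: [0.4878, -0.1866, 0.2014]
orientation: [0.906, 0.422, -0.001, -0.001]
wrist_force: [-0.7, -0.3, -6.4]
grip_width: 0.014
finger_force: 30.0
```

Request:
{"name": "jog_arm", "arguments": {
  "rows": [
    {"translation":[0,0,0],"twist":[0,0,-0.027],"claw":0},
    {"translation":[1.2,-0.4,0],"twist":[0,0,0],"claw":0},
    {"translation":[2.5,-0.9,0],"twist":[0,0,0],"claw":0},
    {"translation":[2.8,-0.9,0],"twist":[0,0,0],"claw":0},
    {"translation":[3,-1,0],"twist":[0,0,0],"claw":0}
  ]
}}

```text
time: 5.52
tcp_pos: [0.5225, -0.0915, 0.2016]
orientation: [0.901, 0.433, -0.001, -0.001]
wrist_force: [0.3, -0.4, -6.1]
grip_width: 0.0138
finger_force: 30.0
```

Request:
{"name": "jog_arm", "arguments": {
  "rows": [
    {"translation":[3,-1.1,0],"twist":[0,0,0],"claw":0},
    {"translation":[3,-1.1,0],"twist":[0,0,0],"claw":0},
    {"translation":[3,-1.1,0],"twist":[0,0,0],"claw":0},
    {"translation":[3,-1.1,0],"twist":[0,0,0],"claw":0},
    {"translation":[3,-1,0],"twist":[0,0,0],"claw":0}
  ]
}}

```text
time: 5.93
tcp_pos: [0.5733, 0.0606, 0.2015]
orientation: [0.901, 0.434, -0.001, -0.001]
wrist_force: [0.2, -0.9, -6.3]
grip_width: 0.0136
finger_force: 30.0
```

Request:
{"name": "jog_arm", "arguments": {
  "rows": [
    {"translation":[2.5,-0.9,0],"twist":[0,0,0],"claw":0},
    {"translation":[2,-0.8,0],"twist":[0,0,0],"claw":0},
    {"translation":[1.3,-0.4,0],"twist":[0,0,0],"claw":0},
    {"translation":[0.6,-0.1,0],"twist":[0,0,0],"claw":0},
    {"translation":[0,0,0],"twist":[0,0,0],"claw":0}
  ]
}}

```text
time: 6.35
tcp_pos: [0.5968, 0.123, 0.2019]
orientation: [0.9, 0.435, -0.0, -0.0]
wrist_force: [-0.8, -0.6, -5.6]
grip_width: 0.0136
finger_force: 30.0
```

Request:
{"name": "jog_arm", "arguments": {
  "rows": [
    {"translation":[0,0,0],"twist":[0,0,0],"claw":0},
    {"translation":[0,0,0],"twist":[0,0,0],"claw":0},
    {"translation":[0,0,0],"twist":[0,0,0],"claw":0},
    {"translation":[0,0,0],"twist":[0,0,0],"claw":0},
    {"translation":[0,0,0],"twist":[0,0,0],"claw":0}
  ]
}}

```text
time: 6.77
tcp_pos: [0.5966, 0.121, 0.2028]
orientation: [0.901, 0.434, -0.0, 0.0]
wrist_force: [-0.2, -0.6, -5.4]
grip_width: 0.0139
finger_force: 30.0
```

Run:
```python
from h import *
o=get_obs();print(o['tcp_pos'],o['orientation'])
a=take('scene','scene1');b=take('top','top1')
a=cv2.imread('pics/scene1.png');b=cv2.imread('pics/top1.png')
f=lambda i,u,v:cv2.resize(i[v:v+150,u:u+100],(400,600),interpolation=cv2.INTER_CUBIC)
cv2.imwrite('pics/m2.png',np.hstack([f(a,300,140),f(b,170,120)]))
ex=np.array([-.7826,.6225]);ey=np.array([-.6225,-.7826]);c=o['tcp_pos'][:2]
for n in('top','scene'):
    Q=pts(dict(np.load(n+'1.npz'))).reshape(-1,3);Q=Q[~np.isnan(Q[:,0])]
    X=(Q[:,:2]-c)@ex;Y=(Q[:,:2]-c)@ey;Z=Q[:,2]
    t=(X>.022)&(X<.038)&(abs(Y)<.09)&(Z>.168)&(Z<.185)
    print(n,'plate top',t.sum(),np.percentile(X[t],[2,50,98]).round(4),'Y',np.percentile(Y[t],[1,50,99]).round(4),'Z',np.percentile(Z[t],[10,50,90]).round(4), np.polyfit(Y[t],X[t],1))
    t=(X>.05)&(X<.12)&(abs(Y)<.12)&(Z>.154)&(Z<.168)
    print('post top',np.percentile(X[t],[2,50,98]).round(4),'Y',np.percentile(Y[t],[1,50,99]).round(4),np.polyfit(Y[t],X[t],1))
    t=(X>.05)&(X<.1)&(abs(Y)<.12)&(Z>.142)&(Z<.153)&(X<.084)
    if t.sum():print('carr top',t.sum(),np.percentile(X[t],[2,50,98]).round(4),'Y',np.percentile(Y[t],[1,50,99]).round(4))
```

```text
[0.59661788 0.12104587 0.20277848] [ 9.00962627e-01  4.33896682e-01 -5.33058586e-05  1.04780029e-04]
top plate top 46 [0.0257 0.0297 0.0324] Y [-0.0522 -0.0307  0.013 ] Z [0.1696 0.1735 0.176 ] [0.0049569  0.03000859]Traceback (most recent call last):
  File "<stdin>", line 14, in <module>
    return _quantile_unchecked(
        a, q, axis, out, overwrite_input, method, keepdims, weights)
    return _ureduce(a,
                    func=_quantile_ureduce_func,
    ...<5 lines>...
                    overwrite_input=overwrite_input,
                    method=method)
    r = func(a, **kwargs)
    result = _quantile(arr,
                       quantiles=q,
    ...<2 lines>...
                       out=out,
                       weights=wgt)
    slices_having_nans = np.isnan(arr[-1, ...])
                                  ~~~^^^^^^^^^
IndexError: index -1 is out of bounds for axis 0 with size 0
```

View pics/m2.png

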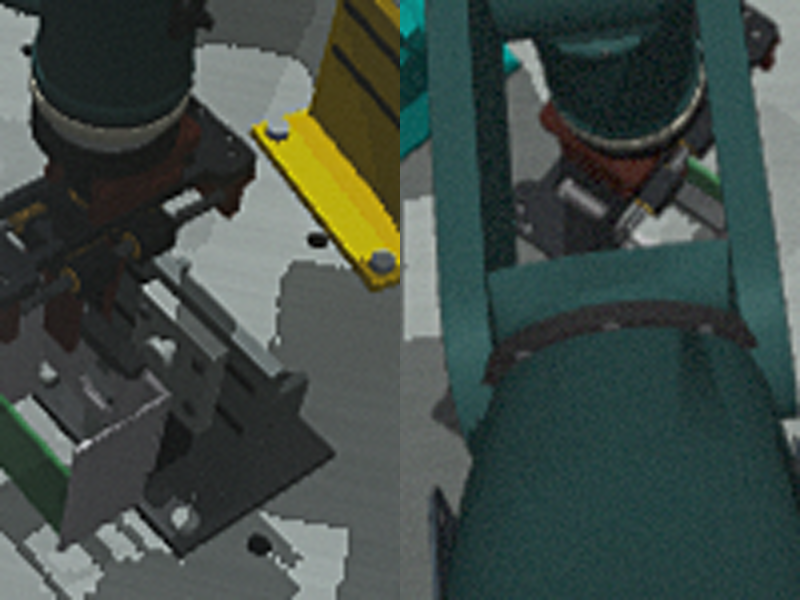

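The scene view shows the held guard squared in front of the carriage. The stud's head is at about (340,227) and the plate's right upper corner at about (341,238). The top view is blocked by the arm, so I measure both in the scene camera.

Run:
```python
from h import *
ex=np.array([-.7826,.6225]);ey=np.array([-.6225,-.7826]);c=np.array([.5966,.121])
Q=pts(dict(np.load('scene1.npz'))).reshape(-1,3);Q=Q[~np.isnan(Q[:,0])]
X=(Q[:,:2]-c)@ex;Y=(Q[:,:2]-c)@ey;Z=Q[:,2]
def r(n,t):
    if t.sum()<5: return print(n,t.sum())
    print(n,t.sum(),'X',np.percentile(X[t],[2,50,98]).round(4),'Y',np.percentile(Y[t],[2,50,98]).round(4),'Z',np.percentile(Z[t],[2,50,98]).round(4))
r('plate',(X>.022)&(X<.038)&(abs(Y)<.07)&(Z>.1)&(Z<.19))
r('plate top',(X>.022)&(X<.038)&(abs(Y)<.07)&(Z>.168)&(Z<.19))
r('cheek +',(X>-.07)&(X<.036)&(Y>.045)&(Y<.07)&(Z>.07)&(Z<.17))
r('cheek -',(X>-.07)&(X<.036)&(Y<-.045)&(Y>-.07)&(Z>.07)&(Z<.17))
r('post top',(X>.08)&(X<.13)&(abs(Y)<.12)&(Z>.154)&(Z<.168))
r('carr top',(X>.07)&(X<.092)&(abs(Y)<.12)&(Z>.144)&(Z<.153))
r('carr face',(X>.07)&(X<.09)&(abs(Y)<.12)&(Z>.08)&(Z<.145))
r('stud',(X>.055)&(X<.074)&(abs(Y)<.04)&(Z>.105)&(Z<.14))
r('handle',(abs(X)<.012)&(abs(Y)<.07)&(Z>.21)&(Z<.24))
```

```text
plate 258 X [0.0228 0.0283 0.0329] Y [-0.0543  0.0066  0.0531] Z [0.1007 0.1238 0.1761]
plate top 30 X [0.0231 0.0287 0.033 ] Y [-0.055  -0.0479 -0.0354] Z [0.17   0.1746 0.178 ]
cheek + 350 X [-0.0379 -0.0018  0.0284] Y [0.0462 0.0524 0.055 ] Z [0.0738 0.1209 0.1658]
cheek - 476 X [-0.0383 -0.0073  0.0309] Y [-0.0548 -0.0533 -0.0473] Z [0.0722 0.1232 0.1685]
post top 232 X [0.0981 0.1035 0.1116] Y [-0.0708 -0.0191  0.0395] Z [0.1545 0.1597 0.1636]
carr top 88 X [0.0845 0.0872 0.0918] Y [-0.0364 -0.0018  0.0304] Z [0.1441 0.1497 0.1526]
carr face 313 X [0.0706 0.0855 0.0884] Y [-0.037  -0.0095  0.0306] Z [0.0835 0.1226 0.1439]
stud 38 X [0.0691 0.0711 0.0735] Y [-0.0126 -0.0038  0.0068] Z [0.118  0.1295 0.1385]
handle 212 X [-0.011  -0.0017  0.0108] Y [-0.0539 -0.0262  0.0292] Z [0.212  0.2264 0.2354]
```

Request:
{"name": "jog_arm", "arguments": {
  "rows": [
    {"translation":[0.25,-0.5,0],"twist":[0,0,0],"claw":0},
    {"translation":[0,-1,0],"twist":[0,0,0],"claw":0},
    {"translation":[0,-1,0],"twist":[0,0,0],"claw":0},
    {"translation":[0,-0.7,0],"twist":[0,0,0],"claw":0},
    {"translation":[0,-0.3,0],"twist":[0,0,0],"claw":0}
  ]
}}

```text
time: 7.28
tcp_pos: [0.569, 0.1468, 0.2025]
orientation: [0.9, 0.435, -0.001, -0.0]
wrist_force: [0.2, -0.2, -6.2]
grip_width: 0.0136
finger_force: 30.0
```

Request:
{"name": "jog_arm", "arguments": {
  "rows": [
    {"translation":[0,-0.2,0],"twist":[0,0,0],"claw":0},
    {"translation":[0,-0.2,0],"twist":[0,0,0],"claw":0},
    {"translation":[0,-0.2,0],"twist":[0,0,0],"claw":0},
    {"translation":[0,-0.2,0],"twist":[0,0,0],"claw":0},
    {"translation":[0,0,0],"twist":[0,0,0],"claw":0}
  ]
}}

```text
time: 7.7
tcp_pos: [0.5644, 0.1507, 0.2026]
orientation: [0.901, 0.434, -0.0, -0.0]
wrist_force: [0.1, 0.3, -5.6]
grip_width: 0.0139
finger_force: 30.0
```

Request:
{"name": "jog_arm", "arguments": {
  "rows": [
    {"translation":[0,-0.2,0],"twist":[0,0,0],"claw":0},
    {"translation":[0,-0.2,0],"twist":[0,0,0],"claw":0},
    {"translation":[0,-0.1,0],"twist":[0,0,0],"claw":0},
    {"translation":[0,0,0],"twist":[0,0,0],"claw":0},
    {"translation":[0,0,0],"twist":[0,0,0],"claw":0}
  ]
}}

```text
time: 8.12
tcp_pos: [0.5607, 0.1537, 0.2027]
orientation: [0.901, 0.434, -0.0, 0.0]
wrist_force: [0.2, 0.0, -5.8]
grip_width: 0.014
finger_force: 30.0
```

Request:
{"name": "jog_arm", "arguments": {
  "rows": [
    {"translation":[0,-0.1,0],"twist":[0,0,0],"claw":0},
    {"translation":[0,-0.1,0],"twist":[0,0,0],"claw":0},
    {"translation":[0,-0.1,0],"twist":[0,0,0],"claw":0},
    {"translation":[0,-0.1,0],"twist":[0,0,0],"claw":0},
    {"translation":[0,0,0],"twist":[0,0,0],"claw":0}
  ]
}}

```text
time: 8.53
tcp_pos: [0.5575, 0.1563, 0.2027]
orientation: [0.901, 0.434, -0.0, 0.0]
wrist_force: [0.3, -0.3, -5.8]
grip_width: 0.0137
finger_force: 30.0
```

Request:
{"name": "jog_arm", "arguments": {
  "rows": [
    {"translation":[0,-0.1,0],"twist":[0,0,0],"claw":0},
    {"translation":[0,-0.1,0],"twist":[0,0,0],"claw":0},
    {"translation":[0,0,0],"twist":[0,0,0],"claw":0},
    {"translation":[0,0,0],"twist":[0,0,0],"claw":0}
  ]
}}

```text
time: 8.87
tcp_pos: [0.5569, 0.1569, 0.203]
orientation: [0.901, 0.434, 0.001, 0.001]
wrist_force: [3.2, -4.2, -5.0]
grip_width: 0.0139
finger_force: 30.0
```

Contact with the carriage came where expected. I'll back off 2 mm and lower.

Request:
{"name": "jog_arm", "arguments": {
  "rows": [
    {"translation":[0,0.1,0],"twist":[0,0,0],"claw":0},
    {"translation":[0,0.1,0],"twist":[0,0,0],"claw":0},
    {"translation":[0,0,0],"twist":[0,0,0],"claw":0},
    {"translation":[0,0,0],"twist":[0,0,0],"claw":0}
  ]
}}

```text
time: 9.2
tcp_pos: [0.5574, 0.1564, 0.2026]
orientation: [0.901, 0.434, -0.0, -0.0]
wrist_force: [1.7, -1.6, -4.8]
grip_width: 0.0139
finger_force: 30.0
```

Request:
{"name": "jog_arm", "arguments": {
  "rows": [
    {"translation":[0,0,0.2],"twist":[0,0,0],"claw":0},
    {"translation":[0,0,0.2],"twist":[0,0,0],"claw":0},
    {"translation":[0,0,0.2],"twist":[0,0,0],"claw":0},
    {"translation":[0,0,0],"twist":[0,0,0],"claw":0},
    {"translation":[0,0,0],"twist":[0,0,0],"claw":0}
  ]
}}

```text
time: 9.62
tcp_pos: [0.5573, 0.1563, 0.1962]
orientation: [0.901, 0.434, -0.0, -0.0]
wrist_force: [1.9, 0.2, -7.1]
grip_width: 0.0139
finger_force: 30.0
```

Request:
{"name": "jog_arm", "arguments": {
  "rows": [
    {"translation":[0,0,0.2],"twist":[0,0,0],"claw":0},
    {"translation":[0,0,0.2],"twist":[0,0,0],"claw":0},
    {"translation":[0,0,0.2],"twist":[0,0,0],"claw":0},
    {"translation":[0,0,0],"twist":[0,0,0],"claw":0},
    {"translation":[0,0,0],"twist":[0,0,0],"claw":0}
  ]
}}

```text
time: 10.03
tcp_pos: [0.5574, 0.1562, 0.1903]
orientation: [0.901, 0.434, -0.0, -0.0]
wrist_force: [0.5, -0.5, -6.1]
grip_width: 0.0138
finger_force: 30.0
```

Request:
{"name": "jog_arm", "arguments": {
  "rows": [
    {"translation":[0,0,0.2],"twist":[0,0,0],"claw":0},
    {"translation":[0,0,0.2],"twist":[0,0,0],"claw":0},
    {"translation":[0,0,0.2],"twist":[0,0,0],"claw":0},
    {"translation":[0,0,0],"twist":[0,0,0],"claw":0},
    {"translation":[0,0,0],"twist":[0,0,0],"claw":0}
  ]
}}

```text
time: 10.45
tcp_pos: [0.5574, 0.1562, 0.1844]
orientation: [0.901, 0.434, -0.0, -0.0]
wrist_force: [0.1, -0.7, -7.3]
grip_width: 0.0138
finger_force: 30.0
```

Request:
{"name": "jog_arm", "arguments": {
  "rows": [
    {"translation":[0,0,0.2],"twist":[0,0,0],"claw":0},
    {"translation":[0,0,0.2],"twist":[0,0,0],"claw":0},
    {"translation":[0,0,0.2],"twist":[0,0,0],"claw":0},
    {"translation":[0,0,0],"twist":[0,0,0],"claw":0},
    {"translation":[0,0,0],"twist":[0,0,0],"claw":0}
  ]
}}

```text
time: 10.87
tcp_pos: [0.5576, 0.1562, 0.1785]
orientation: [0.901, 0.434, -0.0, 0.0]
wrist_force: [-0.2, 0.5, -4.9]
grip_width: 0.0138
finger_force: 30.0
```

Request:
{"name": "jog_arm", "arguments": {
  "rows": [
    {"translation":[0,0,0.2],"twist":[0,0,0],"claw":0},
    {"translation":[0,0,0.2],"twist":[0,0,0],"claw":0},
    {"translation":[0,0,0.1],"twist":[0,0,0],"claw":0},
    {"translation":[0,0,0],"twist":[0,0,0],"claw":0},
    {"translation":[0,0,0],"twist":[0,0,0],"claw":0}
  ]
}}

```text
time: 11.28
tcp_pos: [0.5576, 0.1562, 0.1735]
orientation: [0.901, 0.434, -0.0, 0.0]
wrist_force: [1.1, -0.4, -4.8]
grip_width: 0.0136
finger_force: 30.0
```

Request:
{"name": "jog_arm", "arguments": {
  "rows": [
    {"translation":[0,0,0.1],"twist":[0,0,0],"claw":0},
    {"translation":[0,0,0.1],"twist":[0,0,0],"claw":0},
    {"translation":[0,0,0],"twist":[0,0,0],"claw":0},
    {"translation":[0,0,0],"twist":[0,0,0],"claw":0}
  ]
}}

```text
time: 11.62
tcp_pos: [0.558, 0.1562, 0.1724]
orientation: [0.901, 0.434, 0.0, 0.0]
wrist_force: [-1.1, -0.7, 2.7]
grip_width: 0.0136
finger_force: 30.0
```

It is seated: the upward reaction came at the expected height. I'll let go with a partial opening and rise.

Request:
{"name": "jog_arm", "arguments": {
  "rows": [
    {"translation":[0,0,-0.05],"twist":[0,0,0],"claw":0.1},
    {"translation":[0,0,0],"twist":[0,0,0],"claw":0.3},
    {"translation":[0,0,0],"twist":[0,0,0],"claw":0.5},
    {"translation":[0,0,0],"twist":[0,0,0],"claw":0.5},
    {"translation":[0,0,0],"twist":[0,0,0],"claw":0.5}
  ]
}}

```text
time: 12.03
tcp_pos: [0.5575, 0.1563, 0.1721]
orientation: [0.901, 0.434, -0.0, -0.0]
wrist_force: [0.3, -0.1, -0.3]
grip_width: 0.0367
finger_force: 0.0
```

Request:
{"name": "jog_arm", "arguments": {
  "rows": [
    {"translation":[0,0,0],"twist":[0,0,0],"claw":0.5},
    {"translation":[0,0,0],"twist":[0,0,0],"claw":0.5},
    {"translation":[0,0,0],"twist":[0,0,0],"claw":0.5}
  ]
}}

```text
time: 12.28
tcp_pos: [0.5576, 0.1563, 0.1721]
orientation: [0.901, 0.434, -0.0, 0.0]
wrist_force: [0.5, -1.1, -0.1]
grip_width: 0.0436
finger_force: 0.0
```

Request:
{"name": "jog_arm", "arguments": {
  "rows": [
    {"translation":[0,0,-0.5],"twist":[0,0,0],"claw":0.5},
    {"translation":[0,0,-1.5],"twist":[0,0,0],"claw":0.5},
    {"translation":[0,0,-2.5],"twist":[0,0,0],"claw":0.5},
    {"translation":[0,0,-3],"twist":[0,0,0],"claw":0.5},
    {"translation":[0,0,-3],"twist":[0,0,0],"claw":0.5}
  ]
}}

```text
time: 12.7
tcp_pos: [0.557, 0.1561, 0.2782]
orientation: [0.901, 0.434, -0.001, -0.0]
wrist_force: [0.5, 1.3, 0.6]
grip_width: 0.0434
finger_force: 0.0
```

Request:
{"name": "jog_arm", "arguments": {
  "rows": [
    {"translation":[-3,2,-1],"twist":[0,0,0],"claw":0.5},
    {"translation":[-3,2,0],"twist":[0,0,0],"claw":0.5},
    {"translation":[-3,2,0],"twist":[0,0,0],"claw":0.5},
    {"translation":[-3,2,0],"twist":[0,0,0],"claw":0.5},
    {"translation":[-3,2,0],"twist":[0,0,0],"claw":0.5}
  ]
}}

```text
time: 13.12
tcp_pos: [0.5422, -0.0249, 0.2879]
orientation: [0.901, 0.435, 0.0, 0.0]
wrist_force: [0.5, -0.4, -0.7]
grip_width: 0.044
finger_force: 0.0
```

Request:
{"name": "jog_arm", "arguments": {
  "rows": [
    {"translation":[-3,0,0],"twist":[0,0,0],"claw":0.5},
    {"translation":[-3,0,0],"twist":[0,0,0],"claw":0.5},
    {"translation":[-3,0,0],"twist":[0,0,0],"claw":0.5},
    {"translation":[-1,0,0],"twist":[0,0,0],"claw":0.5},
    {"translation":[0,0,0],"twist":[0,0,0],"claw":0.5}
  ]
}}

```text
time: 13.53
tcp_pos: [0.4791, -0.103, 0.2876]
orientation: [0.901, 0.433, -0.0, 0.0]
wrist_force: [0.5, 1.1, 0.1]
grip_width: 0.0436
finger_force: 0.0
```

Run:
```python
from h import *
take('scene','scene2');take('top','top2')
a=cv2.imread('pics/scene2.png');b=cv2.imread('pics/top2.png')
f=lambda i,u,v:cv2.resize(i[v:v+120,u:u+80],(400,600),interpolation=cv2.INTER_CUBIC)
cv2.imwrite('pics/m3.png',np.hstack([f(a,305,160),f(b,190,150)]))
ex=np.array([-.7826,.6225]);ey=np.array([-.6225,-.7826]);c=np.array([.5065,.1755])-.006*ex
for n in('scene','top'):
    Q=pts(dict(np.load(n+'2.npz'))).reshape(-1,3);Q=Q[~np.isnan(Q[:,0])]
    X=(Q[:,:2]-c)@ex;Y=(Q[:,:2]-c)@ey;Z=Q[:,2]
    t=(X>-.07)&(X<-.03)&(abs(Y)<.1)&(Z>.175)&(Z<.22)
    if t.sum(): print(n,t.sum(),'handle X',np.percentile(X[t],[2,50,98]).round(4),'Y',np.percentile(Y[t],[2,50,98]).round(4),'Z',np.percentile(Z[t],[50,90]).round(4),cv2.minAreaRect((Q[t][:,:2]*1000).astype(np.float32)))
```

```text
scene 340 handle X [-0.0542 -0.0501 -0.0395] Y [-0.0708 -0.0234  0.0348] Z [0.1957 0.1984] ((558.1770629882812, 155.84938049316406), (109.79588317871094, 16.860103607177734), 51.376487731933594)
top 286 handle X [-0.0535 -0.0459 -0.0397] Y [-0.0662 -0.0119  0.0396] Z [0.1957 0.199 ] ((556.398681640625, 153.4088897705078), (108.37611389160156, 14.692506790161133), 51.19643020629883)
```

View pics/m3.png

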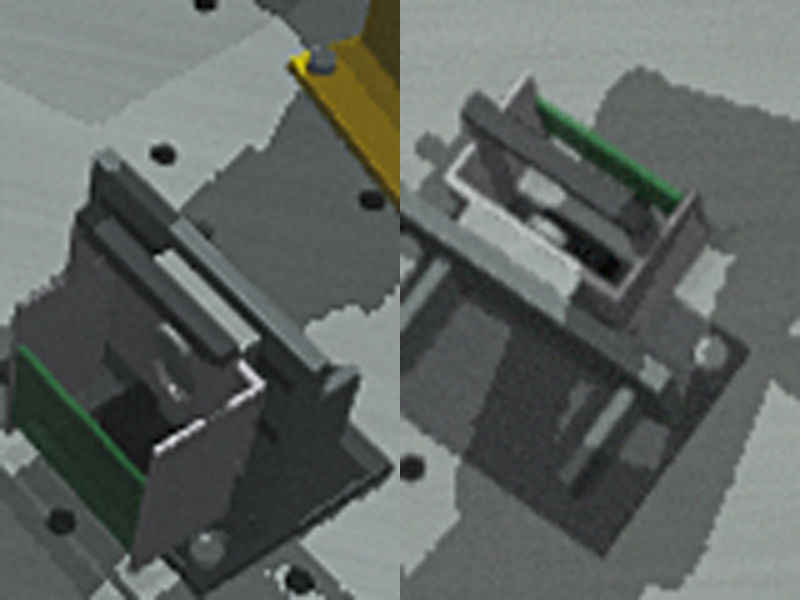

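The guard hangs square on the post with the stud's head in front of its back plate. The handle's top is at z ≈ 0.197, which is home height, and the gripper is clear.

```bash
python3 -c "
from workcell import job_done
print(job_done())"
```

```text
the job is handed in; nothing more can be done
None
```

The guard hangs released on the grey post's stud, at home height with its tongue in the switch; the job was handed in at about 13.6 s, but no verdict came back and the plunger had no reading to check.

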